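# Put the cordless handset back in its sloped charging cradle

## Robot

A 6-joint arm with a two-finger parallel gripper is mounted at the origin on a cart in front of the work surface, level with it; the furniture and walls round the work are solid. World frame = base frame: x ahead of the robot, y to its left, z up, the work surface at z = 0. Lengths are in m, angles in degrees, forces in N, time in s.
With the tool pointing down it reaches from about 0.25 to 0.725 m from the base axis. Payload 9.7 kg.
Tool frame: the origin (TCP) lies midway between the tips of the shut fingers; the grasp point (between the pads) lies 19 mm behind it (grip_point_offset is the distance from the TCP to the grasp point, in m); y points along the fingers, z is the direction in which the jaws open and shut, and the axes are right-handed (so a half turn about y gives the same grasp; the last joint's range is limited). The gripper opens to 85 mm and grips with 20 to 120 N. Pads are 22 mm wide; open, the fingers measure 114 mm over their backs; the gripper's body (76 mm by 85 mm) begins 54 mm behind the grasp point. The pads swing forward as they close: fully open they stand 13 mm farther back than shut.
Start: joints at [66.349, 4.979, 10.078, 95.1, 0, 90], TCP at [0.221, 0.504, 0.231] pointing down, gripper open.
Joint ranges: [-179.16, 179.16], [-48.56, 103.87], [-65.8, 70.77], [-126.05, 130.52], [-82.76, 87.17], [-180, 180]. Speed limits (degrees/s): [127.2, 127.2, 147.25, 180, 180, 180].

## Interface

Orientations are given as [roll, pitch, yaw] about the fixed x, y, z axes, in that order (R = Rz(yaw) Ry(pitch) Rx(roll)).
In Python, from workcell import get_obs, camera, job_done, grip_point_offset gives the robot as it stands.
- The arm moves only by the tool move_arm, never from a script. Its argument "deltas" is a list that holds one entry, the list of rows, each a list of 4 numbers: the shift along the tool's x, y, z in m, then the turn about the tool's y in degrees. A call has 1 to 5 rows; each row is the pose to reach, as a shift and turn from the pose commanded when the call began, along the tool's axes at that moment; what a row does not reach only later rows make up. A row lasts 1/10 s, in which the tool goes at most 50 mm and 8.59 degrees, less where a joint would pass 70% of its speed; a pose out of reach is approached as far as the arm can. A call with a gripper value outside its range is refused whole. "claw" is the finger opening in m, from 0 to 0.0854, set as the call begins (left out, the last holds). The fingers move at their own pace and stop on an object; "newtons" is the grip in N (left out, the last holds). Time passes only in rows, so rows that repeat a pose let the fingers close. It gives the time, the measured TCP pose, the force and the opening at its end, in the units of the state.
- get_obs(): the state, without advancing time (a new reading comes with each control period).
- camera(name): name is "scene" or "top"; returns a dict with "color" (420x560x3 uint8, blue, green, red), "range_z" (420x560 float32, m along the optical axis (not along the pixel's ray), 0 where there is no reading), "fx", "fy", "cx", "cy" (pixels), "T" (4x4, takes a point from camera to world coordinates). Camera axes: x right, y down, z forward; pixel columns grow to the right and rows downward; lengths in m; the calibration is good to about 2 mm. A picture is of the moment at which its call begins.
- job_done(): hands the job in, once; it reports no verdict.
The state is a dict: "time": time; "q": joint angles; "qd": joint speeds; "joint_efforts": joint torques, N m; "ee_pos": TCP position; "tcp_rot": TCP orientation; "wrist_force": force on the tool from outside, world axes, zero at the start; "torque": the same for the moment, N m; "opening": finger opening in m.
Only numpy, scipy, OpenCV 4.12 (cv2) and the standard library are available. Lean on these libraries where they do the work, as an engineer would, in place of code of your own. Each camera call takes 0.05 s, during which the arm holds its last target. There are 200 camera calls.

## Task

Put the cordless telephone handset back on its sloped charging cradle, keys facing up and display end uppermost: hook its display end under the lip of the sprung catch, push the catch back up the slope, then swing the foot end down behind the low ledge so that the spring holds the handset flat on the bed, centred and straight. Leave the other things on the desk where they are.

Things in the scene. Friction and masses are not known exactly. Their poses are not given: they have to be found in the camera images.
- handset: Loose dark handset, flat bar 150 x 52 x 18 mm, about 0.15 kg, face up on the desk, left or right of the cradle (the stapler lies on the other side). Origin at the centre of its flat underside; x along its length to the display and earpiece end, y across, z out of the face with the keys. Grip it across the 52 mm width.
- handset_top (a point): Middle of the underside's edge at the display end, 75 mm along +x from the handset's origin.
- handset_foot (a point): Middle of the underside's edge at the foot (key) end, 75 mm along -x from the handset's origin.
- cradle: Fixed dark charging cradle. Origin on the desk under the centre of its foot plate (170 x 84 x 14 mm); x along its length to its high end (away from the robot), z up. The bed's origin is 85 mm from it along -x and 35 mm up.
- bed: Cradle's bed: strip 40 mm wide, 192 mm long, sloping up 25 degrees along +x, on a 30 mm wide neck. Origin on its upper surface at the inner face of the low ledge, 35 mm above the desk; x up the slope, y across, z square out of it. Ledge: 9 mm high, 8 thick, 48 wide. Seated, the handset's origin is at x = 75 mm, y = z = 0 here, its foot end on the ledge, display end at x = 150 mm.
- catch (a joint): Sprung catch at the bed's upper end: push up the slope, 0 (rest) to 0.016 m (hard stop); its upright face is at x = 144 mm of the bed at rest, so the seated handset keeps it at 0.006. Spring: 2.8 N at rest, 5 N at 6 mm, 8.4 N at the stop. It only slides. A 44 mm wide lip reaches 10 mm down the slope from the face, its flat underside 23 mm above the bed.
- catch_lip (a point): Lower edge of the catch's lip (underside, middle), 10 mm down the slope from the catch's upright face and 23 mm above the bed; moves with the catch. A tongue tilted upward as a lead-in reaches 7 mm farther down the slope; its tip is 33 mm above the bed.
- stapler: Bystander: stapler 148 x 37 x 40 mm, on the other side of the cradle from the handset; origin under its centre. Leave alone.
- mug: Bystander: white mug 95 mm high, left of and behind the cradle; origin under its centre. Leave alone.
- calculator: Bystander: grey calculator 125 x 76 x 14 mm, right and behind; origin under its centre. Leave alone.
- tape_dispenser: Bystander: black tape dispenser 148 x 53 x 70 mm, left and behind; origin under its centre. Leave alone.
- highlighter: Bystander: highlighter pen 118 x 16 x 18 mm, in front of the cradle to the right; origin under its centre. Leave alone.
- eraser: Bystander: eraser 48 x 23 x 13 mm, in front of the cradle to the left; origin under its centre. Leave alone.

How it is judged:
By the outcome, as a careful person would: the job done as asked, in the order asked, and still so for the second after the job is handed in, with the robot touching nothing.
It also fails if it takes over 50 s, if anything falls off the work surface, if the arm or the gripper's body presses on something with over 40 N, if the wrist force passes 120 N, or if a joint passes its speed limit or range.

## Working session

There is one attempt and no reset: what is moved stays moved. The work goes in short steps, Python scripts to look and compute and a tool call to move; the robot and the scene stay as the last step left them, time stands still between calls to the robot, and variables do not carry over. Pictures are saved under pics/ and viewed, about 8 in all and at most 12, crops included, and the job is handed in when it is done.

Besides the shell and the picture viewer there is one more tool, called in YAML: its name, and indented under it one key for each argument. move_arm: Moves the arm, as the interface text tells. Its arguments: {"type":"object","properties":{"deltas":{"type":"array"},"claw":{"type":"number"},"newtons":{"type":"number"}},"required":["deltas"]}

```bash
mkdir -p pics; ls
python3 - <<'E'
from workcell import *
import cv2,numpy as np
o=get_obs();print(o);print(grip_point_offset)
for n in("scene","top"):
    c=camera(n);cv2.imwrite(f"pics/{n}0.png",c["color"]);np.savez(f"{n}0.npz",**c);print(n,c["fx"],c["cx"],c["cy"],np.round(c["T"],3).tolist())
a=cv2.imread("pics/scene0.png");b=cv2.imread("pics/top0.png")
E
```

```text
pics
{'time': 0.0, 'q': array([6.63499007e+01, 5.01101887e+00, 1.00344090e+01, 9.50990683e+01,
       3.70453670e-04, 8.99985120e+01]), 'qd': array([-0.02544992, -0.02946261, -0.0364324 , -0.05994251, -0.04078829,
       -0.05893771]), 'joint_efforts': array([ 5.30113412e-04, -5.20384347e+01,  4.64808261e+01,  1.61748257e-02,
        4.29493309e-05,  1.40380183e-05]), 'ee_pos': array([0.22054018, 0.50360039, 0.23058344]), 'tcp_rot': array([-9.00756782e+01,  3.72418784e-04, -2.36486117e+01]), 'wrist_force': array([ 0.02633059,  0.02004298, -0.886696  ]), 'torque': array([-0.01678921,  0.03607915, -0.00610715]), 'opening': 0.08538343537463106}
0.0187
scene 397.0547897884186 280.8938865046522 210.57244118565617 [[0.834, -0.32, 0.45, 0.136], [-0.552, -0.517, 0.655, -0.623], [0.023, -0.794, -0.608, 0.648], [0.0, 0.0, 0.0, 1.0]]
top 395.1009706359709 280.1181022664186 208.36101484209124 [[-0.007, -0.998, 0.063, 0.461], [-1.0, 0.007, -0.006, -0.009], [0.006, -0.063, -0.998, 1.198], [0.0, 0.0, 0.0, 1.0]]
```

View pics/top0.png

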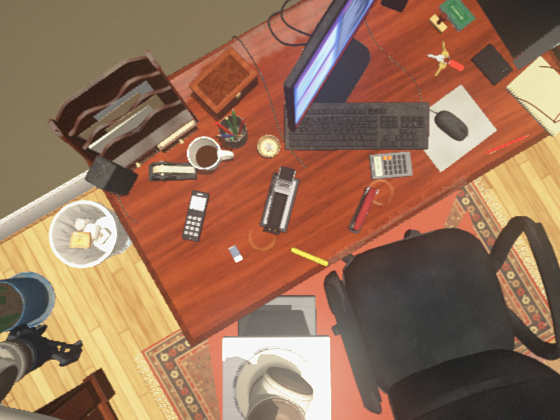

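View pics/scene0.png

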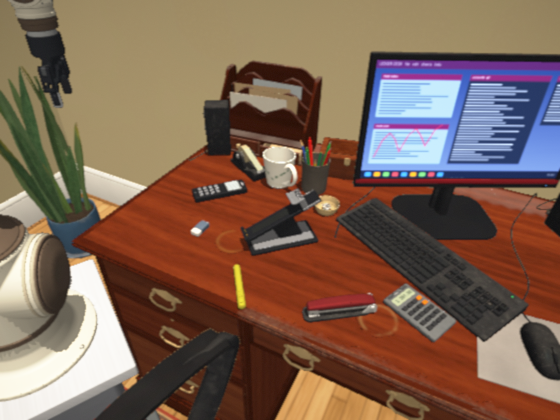

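The top view shows the handset at about (196,216), display end up the image. The cradle is at (280,200) with its high end up, and the gripper is parked at lower left (65,350). Next I'll get poses from depth.

```bash
cat > h.py <<'E'
import numpy as np,cv2
def cloud(c):
    v,u=np.mgrid[0:420,0:560];z=c["range_z"]
    p=np.stack([(u-c["cx"])/c["fx"]*z,(v-c["cy"])/c["fy"]*z,z],-1)
    return p@c["T"][:3,:3].T+c["T"][:3,3]
def rect(P):
    r=cv2.minAreaRect(P[:,:2].astype(np.float32)*1000);b=cv2.boxPoints(r)
    e=b[1]-b[0],b[2]-b[1];l=max(e,key=np.linalg.norm);a=np.degrees(np.arctan2(l[1],l[0]))
    return np.round(r[0],1),np.round(sorted(r[1]),1),round((a+90)%180-90,2)
E
python3 - <<'E'
import numpy as np,cv2
from h import *
for n in("top","scene"):
    c=dict(np.load(f"{n}0.npz"));W=cloud(c);Z=W[...,2]
    ok=c["range_z"]>0
    if n=="top":
        box=[(170,222,180,250),(250,310,150,240)]
        # desk offset
        d=W[245:275,180:210].reshape(-1,3);print("desk z",np.median(d[:,2]))
        for u0,u1,v0,v1 in box:
            m=np.zeros_like(ok);m[v0:v1,u0:u1]=1
            m&=ok&(Z>0.008)
            k,l,s,_=cv2.connectedComponentsWithStats(m.astype(np.uint8))
            for i in range(1,k):
                if s[i][4]>100:
                    P=W[l==i];print(s[i],rect(P),"z",np.round(np.percentile(P[:,2],[5,50,95]),4),"mean",P.mean(0).round(4))
    else:
        # handset and cradle regions by world coordinates
        for x0,x1,y0,y1 in[(.34,.56,.15,.31),(.36,.6,-.07,.07)]:
            m=ok&(W[...,0]>x0)&(W[...,0]<x1)&(W[...,1]>y0)&(W[...,1]<y1)&(Z>.008)
            k,l,s,_=cv2.connectedComponentsWithStats(m.astype(np.uint8))
            for i in range(1,k):
                if s[i][4]>100:
                    P=W[l==i];print(s[i],rect(P),"z",np.round(np.percentile(P[:,2],[5,50,95]),4))
        m=ok&(abs(W[...,0]-.45)<.04)&(abs(W[...,1]-.1)<.02);print("desk z scene",np.median(Z[m]))
# top heights along cradle, plus zoomed crop
c=dict(np.load("top0.npz"));W=cloud(c)
im=np.hstack([cv2.resize(c["color"][150:250,a:a+80],None,fx=5,fy=5,interpolation=cv2.INTER_CUBIC) for a in(158,242)])
cv2.imwrite("pics/crop0.png",im)
E
```

```text
desk z -0.0003641951244138797
[182 190  28  52 879] (array([515.8, 238.1]), array([ 52.9, 149.9]), np.float32(-12.59)) z [0.0132 0.0177 0.0219] mean [0.5153 0.2373 0.0177]
[ 260  166   40   69 1622] (array([553.6, -14.6]), array([ 83.2, 187.1]), np.float32(-15.65)) z [0.0091 0.0479 0.1218] mean [ 0.5539 -0.0152  0.0556]
[191 181  49  19 549] (array([501.8, 239.7]), array([ 54.9, 126.8]), np.float32(-12.0)) z [0.0102 0.0159 0.0186]
[ 240  189   68   64 2117] (array([532.4, -19.7]), array([ 66.2, 153.7]), np.float32(-16.23)) z [0.0094 0.042  0.1184]
desk z scene -0.0015902949588045279
```

View pics/crop0.png

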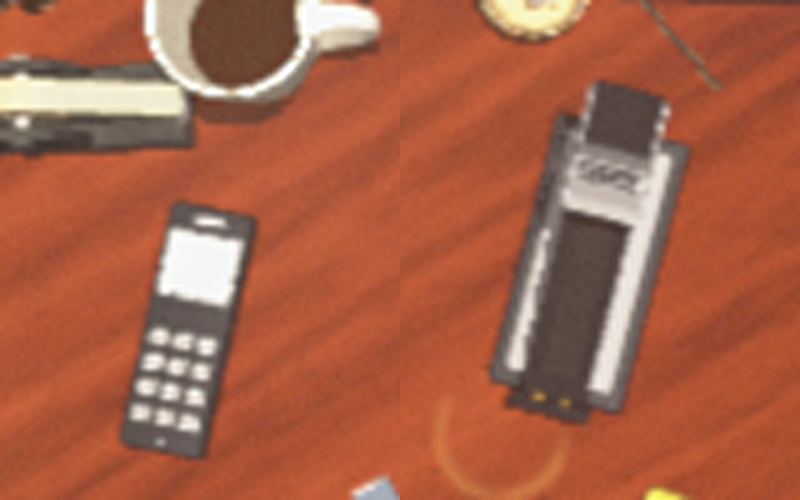

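Run:
```python
import numpy as np,cv2
from h import *
c=dict(np.load("top0.npz"));W=cloud(c);Z=W[...,2]
S=W[150:245,250:312].reshape(-1,3)
pl=S[(S[:,2]>.010)&(S[:,2]<.018)];print("plate",rect(pl),len(pl))
for yaw in(-14,-15,-16):
    t=np.radians(yaw);R=np.array([[np.cos(t),np.sin(t)],[-np.sin(t),np.cos(t)]])
    q=(S[:,:2]-[.5536,-.0146])@R.T
    print(yaw)
    # left / right plate edges vs x; high strip edges vs x
    for a in np.arange(-.08,.12,.02):
        s=(q[:,0]>=a)&(q[:,0]<a+.02)
        p=s&(S[:,2]>.009)&(S[:,2]<.019);b=s&(S[:,2]>.028)
        if yaw==-15 or True:
            f=lambda k:np.round([q[k,1].min()*1e3,q[k,1].max()*1e3,q[k,1].mean()*1e3],1) if k.any() else None
            print(round(a,2),"plate",f(p),"strip",f(b),"ztop",np.round(np.median(S[b,2]),4) if b.any() else None)
# strip bed points plane/centreline fit in 3D
b=S[(S[:,2]>.036)&(S[:,2]<.085)]
A=np.c_[b[:,:2],np.ones(len(b))]
for _ in range(6):
    k=np.linalg.lstsq(A,b[:,2],rcond=None)[0];r=abs(A@k-b[:,2]);g=r<.003;A,b=A[g],b[g]
print("bed slope",np.degrees(np.arctan(np.hypot(k[0],k[1]))),"dir",np.degrees(np.arctan2(k[1],k[0])),len(b),rect(b),b.mean(0), "x where z=.035 along y=0 line; k",k)
hs=W[185:246,176:216].reshape(-1,3);h=hs[(hs[:,2]>.012)];print("handset",rect(h),np.median(h,0))
# yaw by image: PCA
v=np.cov(h[:,:2].T);w,e=np.linalg.eigh(v);print(np.degrees(np.arctan(e[1,1]/e[0,1])),h.mean(0))
v=np.cov(b[:,:2].T);w,e=np.linalg.eigh(v);print("bed pca",np.degrees(np.arctan(e[1,1]/e[0,1])))
```

```text
plate (array([589.1, -25. ]), array([139., 249.]), np.float32(-0.25)) 507
-14
-0.08 plate [-39.4  43.    2.1] strip [-18.4  21.4   1.3] ztop 0.0415
-0.06 plate [-39.6  42.1  -0.2] strip [-18.5  21.4   1.2] ztop 0.0505
-0.04 plate [-39.9  41.2  -1.5] strip [-18.6  20.7   1.3] ztop 0.0602
-0.02 plate [-39.4  41.1  -0.7] strip [-19.5  20.3   0.4] ztop 0.0696
0.0 plate [-40.9  38.2  -2.9] strip [-19.6  20.1   0.1] ztop 0.0797
0.02 plate [-41.1  40.1  -5. ] strip [-22.4  21.8  -0.3] ztop 0.1191
0.04 plate [-42.9  40.   -6.5] strip [-22.5  21.4  -0.4] ztop 0.123
0.06 plate [-42.3  39.2  -7.9] strip [-23.4  21.3  -1.3] ztop 0.106
0.08 plate [-31.3  37.1  10.4] strip [-23.4  20.7  -1.3] ztop 0.1134
0.1 plate None strip None ztop None
-15
-0.08 plate [-40.7  41.7   1.3] strip [-18.8  20.2   0.6] ztop 0.0415
-0.06 plate [-40.6  41.1  -1.5] strip [-19.4  20.3   0.3] ztop 0.0503
-0.04 plate [-38.1  40.7  -1.6] strip [-19.2  20.1   0.5] ztop 0.0601
-0.02 plate [-40.2  41.   -0.9] strip [-19.6  20.1   0.3] ztop 0.0695
0.0 plate [-40.8  38.3  -2. ] strip [-19.4  20.1   0.3] ztop 0.0797
0.02 plate [
[... 685 characters left out ...]
ip [-21.   22.8   0.4] ztop 0.1192
0.04 plate [-40.3  41.9  -3.9] strip [-20.7  23.    1.3] ztop 0.1233
0.06 plate [-40.8  41.8  -5.9] strip [-21.2  23.8   1.4] ztop 0.106
0.08 plate [-35.1  37.7  -0.3] strip [-20.6  23.8   1. ] ztop 0.1134
0.1 plate None strip None ztop None
bed slope 24.00556901763093 dir -14.731503896524453 372 (array([522.2,  -5.8]), array([ 40.4, 108.6]), np.float32(-14.42)) [ 0.52647612 -0.00699702  0.06111562] x where z=.035 along y=0 line; k [ 0.4307058  -0.11324671 -0.16643309]
handset (array([491.6, 127.5]), array([149.4, 278.8]), np.float32(77.86)) [0.51422027 0.23689378 0.01789718]
-12.660277879477325 [0.51422396 0.23356148 0.03683332]
bed pca -14.483269418063891
```

move_arm:
  deltas:
    - [[0.045,0,-0.016,-2],[0.09,0,-0.032,-4],[0.135,0,-0.048,-6],[0.18,0,-0.064,-8],[0.22,0,-0.078,-11.05]]
  claw: 0.07

```text
time: 0.6
ee_pos: [0.392, 0.3423, 0.2311]
tcp_rot: [-90.0, 0.0, -12.5]
wrist_force: [-0.6, 1.4, -0.1]
opening: 0.0697
```

move_arm:
  deltas:
    - [[0.04,0.02,-0.024,0],[0.08,0.04,-0.048,0],[0.115,0.075,-0.068,0],[0.1296,0.115,-0.0769,0],[0.1296,0.16,-0.0769,0]]

```text
time: 1.1
ee_pos: [0.5024, 0.2387, 0.0697]
tcp_rot: [-90.0, -0.1, -12.8]
wrist_force: [-0.3, -0.1, -0.5]
opening: 0.07
```

Run:
```python
from workcell import *
from h import *
o=get_obs();print(o["ee_pos"],o["tcp_rot"],o["q"])
c=camera("scene");cv2.imwrite("pics/s1.png",cv2.resize(c["color"][110:260,130:330],None,fx=4,fy=4,interpolation=cv2.INTER_CUBIC))
```

```text
[0.50238445 0.23866422 0.06974007] [-8.99879090e+01 -5.78762846e-02 -1.27901419e+01] [ 2.54241368e+01  5.70679687e+00 -7.00865481e+00  7.72315952e+01
 -2.63025442e-02  3.82142605e+01]
```

View pics/s1.png

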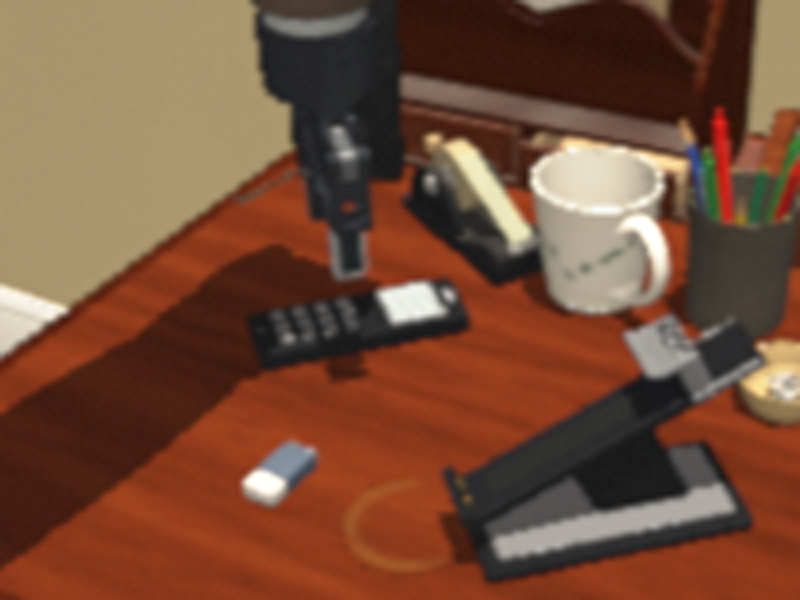

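move_arm:
  deltas:
    - [[0,0.03,0,0],[0,0.05,0,0],[0,0.06,0,0],[0,0.068,0,0],[0,0.068,0,0]]

```text
time: 1.65
ee_pos: [0.5004, 0.2409, 0.0033]
tcp_rot: [-90.0, 0.0, -12.6]
wrist_force: [-0.1, -0.1, -0.3]
opening: 0.0698
```

move_arm:
  deltas:
    - [[0,0,0,0],[0,0,0,0],[0,0,0,0],[0,0,0,0],[0,0,0,0]]
  claw: 0.045
  newtons: 40

```text
time: 2.15
ee_pos: [0.5013, 0.2412, 0.0048]
tcp_rot: [-89.9, -0.1, -12.6]
wrist_force: [-1.4, 0.4, 7.2]
opening: 0.0508
```

move_arm:
  deltas:
    - [[0,-0.01,0,0],[0,-0.03,0,0],[0,-0.06,0,0],[0,-0.1,0,0],[0,-0.13,0,0]]
  newtons: 60

```text
time: 2.65
ee_pos: [0.5006, 0.2408, 0.1362]
tcp_rot: [-89.9, -0.1, -12.6]
wrist_force: [0.6, 0.5, -0.8]
opening: 0.0504
```

move_arm:
  deltas:
    - [[0,-0.01,0,0],[0,-0.01,0,0],[0,-0.01,0,0]]

```text
time: 2.95
ee_pos: [0.5002, 0.2405, 0.1419]
tcp_rot: [-90.1, 0.1, -12.6]
wrist_force: [-0.0, 0.2, -1.9]
opening: 0.05
```

```bash
cat > m.py <<'E'
from workcell import *
from h import *
import sys
o=get_obs();p=o["ee_pos"];yaw=o["tcp_rot"][2];print(p,o["tcp_rot"],o["wrist_force"],o["opening"])
t=np.radians(yaw);ex=np.array([np.cos(t),np.sin(t),0]);ey=np.array([-np.sin(t),np.cos(t),0])
for n in("top","scene"):
    c=camera(n);W=cloud(c);d=W-p;X,Y,Z=d@ex,d@ey,d[...,2]
    m=(c["range_z"]>0)&(abs(Y)<.035)&(X>-.08)&(X<.11)&(abs(Z-.005)<.045)
    for a in np.arange(-.07,.1,.01):
        s=m&(X>=a)&(X<a+.01)
        if s.sum()>6: print(n,round(a,3),s.sum(),"y",np.round(np.percentile(Y[s],[2,98])*1e3,1),"z",np.round(np.percentile(Z[s],[10,50,90])*1e3,1))
    print(n,"xrange",np.round([X[m].min()*1e3,X[m].max()*1e3],1))
    np.savez(sys.argv[1]+n+".npz",**c)
E
python3 m.py lift
```

```text
[0.50015034 0.24054619 0.14193111] [-9.00602667e+01  7.66814321e-02 -1.26041766e+01] [-0.01241601  0.20290427 -1.86506404] 0.049963867404657546
top -0.06 51 y [-27.2   3.8] z [ 9.2 12.3 15.9]
top -0.05 58 y [-26.8  10.1] z [ 9.8 12.8 15.8]
top -0.04 56 y [-27.3   9.7] z [ 9.2 13.8 15.4]
top -0.03 40 y [-27.3  -2.1] z [ 7.1 12.2 15.3]
top -0.02 18 y [-27.5  -7.7] z [ 8.2 12.5 14.4]
top 0.01 8 y [-32.4 -14.3] z [ 8.9 12.5 25.4]
top 0.02 39 y [-27.2  -2.5] z [ 7.9 12.2 14.4]
top 0.03 56 y [-27.2   9.1] z [10.  13.  15.3]
top 0.04 76 y [-26.8  22.5] z [10.4 12.5 14.9]
top 0.05 75 y [-26.1  22.7] z [10.1 12.6 15.5]
top 0.06 78 y [-26.6  23.7] z [10.6 13.1 16. ]
top 0.07 76 y [-26.   23.4] z [ 8.8 12.2 15.2]
top 0.08 72 y [-26.2  22.9] z [ 7.8 11.9 14.6]
top xrange [-59.9  89.5]
scene -0.07 24 y [-27.2  19.9] z [-2.3  6.1  9.8]
scene -0.06 62 y [-29.1  21. ] z [-0.1 10.  11.5]
scene -0.05 60 y [-30.1  20.3] z [-0.6 10.2 12.3]
scene -0.04 57 y [-28.9  17.6] z [-1.  10.4 11.7]
scene -0.03 58 y [-28.2  18.9] z [-1.3 10.5 12.1]
scene -0.02 79 y [-33.4  29.6] z [ 2.2 11.1 31.8]
scene -0.01 59 y [-34.6  28.1] z [ 1.7 16.2 34.4]
scene 0.0 24 y [-34.4  25.1] z [-3.9 14.3 34. ]
scene 0.01 36 y [-28.5   1. ] z [-2.6  8.3 11.1]
scene 0.02 51 y [-28.1  16.7] z [-1.6  9.6 11.4]
scene 0.03 50 y [-28.1  19.1] z [-0.6 10.4 11.8]
scene 0.04 56 y [-28.5  18.3] z [-1.2 10.4 12.6]
scene 0.05 56 y [-28.5  18.6] z [-1.6 10.2 12.2]
scene 0.06 53 y [-28.9  21.2] z [-0.9 10.2 12. ]
scene 0.07 52 y [-28.3  20.4] z [ 0.1  9.7 11.4]
scene 0.08 31 y [-29.2  15.1] z [-1.6  9.5 10.7]
scene xrange [-62.7  87.9]
```

move_arm:
  deltas:
    - [[0.001,0,-0.015,0.4],[0.002,0,-0.045,0.8],[0.003,0,-0.08,1.2],[0.005,0,-0.115,1.8],[0.006,0,-0.15,2.4]]

```text
time: 3.55
ee_pos: [0.4726, 0.0912, 0.1423]
tcp_rot: [-90.0, 0.1, -15.0]
wrist_force: [1.1, -0.2, -1.1]
opening: 0.0501
```

move_arm:
  deltas:
    - [[0.0,0,-0.03,0],[0.0,0,-0.06,0],[0.0,0,-0.075,0],[-0.001,0,-0.083,0],[-0.001,0,-0.083,0]]

```text
time: 4.05
ee_pos: [0.4506, 0.0123, 0.1428]
tcp_rot: [-90.0, 0.0, -15.1]
wrist_force: [0.7, 0.4, -1.5]
opening: 0.0502
```

```bash
python3 m.py ab | grep -v scene
python3 - <<'E'
from workcell import *
from h import *
c=camera("top");W=cloud(c)
# cradle strip & handset edges in the cradle frame
t=np.radians(-15);ex=np.array([np.cos(t),np.sin(t),0]);ey=np.array([-np.sin(t),np.cos(t),0])
B=np.array([.4720,.0076,0]);d=W-B;S,Y,Z=d@ex,d@ey,d[...,2]
ok=c["range_z"]>0
for a in np.arange(-.08,.17,.01):
    m=ok&(S>=a)&(S<a+.01)&(abs(Y)<.035)&(Z>.03)&(Z<.165)
    if m.sum()>10:print(round(a,2),np.round(np.percentile(Y[m],[2,50,98])*1e3,1),np.round(np.percentile(Z[m],[10,50,90])*1e3,1))
im=cv2.resize(c["color"][140:260,230:340],None,fx=5,fy=5,interpolation=cv2.INTER_CUBIC);cv2.imwrite("pics/t2.png",im)
s=dict(np.load("abscene.npz"));cv2.imwrite("pics/s2.png",cv2.resize(s["color"][130:265,210:350],None,fx=4.4,fy=4.4,interpolation=cv2.INTER_CUBIC))
E
```

```text
[0.45060489 0.01229379 0.14282886] [-9.00173924e+01  3.88696632e-02 -1.50954170e+01] [ 0.73566213  0.35567468 -1.4883328 ] 0.05017280001349
top 0.07 17 y [ 7.7 25.4] z [ 9.3 12.6 13.6]
top 0.08 46 y [-13.7  24.3] z [ 9.9 12.3 14.5]
top xrange [73.3 89.2]
0.05 [ 2.1 17.2 25.6] [152.1 155.  157.3]
0.06 [-11.6   6.   23.9] [152.3 155.  158.6]
0.07 [-15.8   2.7  18. ] [68.4 70.5 73.8]
0.08 [-19.1  -0.1  19.1] [71.2 74.3 77.5]
0.09 [-19.   -0.4  18.9] [75.7 79.5 82.7]
0.1 [-19.7   0.4  19.5] [ 80.7 115.7 120.1]
0.11 [-20.6   0.2  21.1] [115.9 119.1 122.3]
0.12 [-21.2   0.5  20.9] [120.4 123.5 127.2]
0.13 [-21.3  -0.1  20.6] [112.9 121.2 126.5]
0.14 [-21.9   0.   20.8] [100.2 103.7 107.8]
0.15 [-21.6  -0.2  21.3] [104.  106.9 110.5]
0.16 [-21.5  -0.8  21.1] [107.7 111.7 115.2]
```

View pics/s2.png

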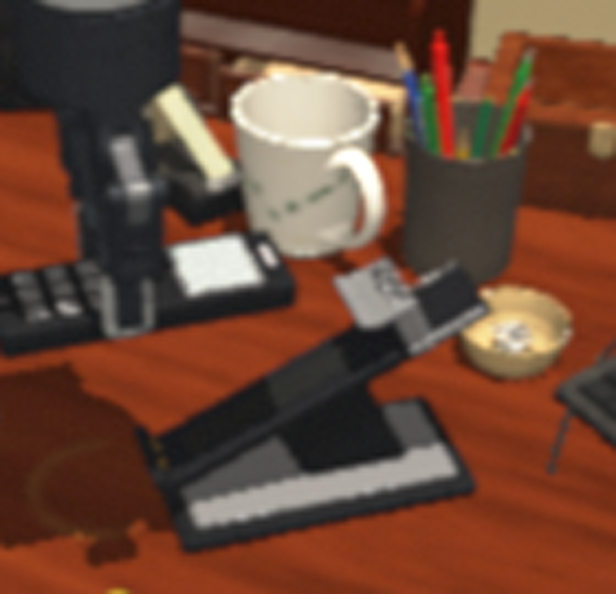

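The handset hangs level, lined up below-left of the catch with the lip tongue at about (365,290). Its display end is about 17 mm short of the tongue. Next I'll lower it onto the bed by feel.

move_arm:
  deltas:
    - [[0.008,0.01,0.0006,0],[0.018,0.025,0.0012,0],[0.027,0.04,0.0012,0],[0.027,0.048,0.0012,0],[0.027,0.049,0.0012,0]]

```text
time: 4.7
ee_pos: [0.477, 0.0077, 0.0925]
tcp_rot: [-90.0, 0.2, -15.0]
wrist_force: [0.2, 0.0, -1.0]
opening: 0.0506
```

move_arm:
  deltas:
    - [[0,0.002,0,0],[0,0.004,0,0],[0,0.005,0,0],[0,0.005,0,0],[0,0.005,0,0]]

```text
time: 5.2
ee_pos: [0.4777, 0.0073, 0.0896]
tcp_rot: [-90.0, -0.0, -15.0]
wrist_force: [1.1, -0.1, -0.0]
opening: 0.0504
```

move_arm:
  deltas:
    - [[0,0.001,0,0],[0,0.002,0,0],[0,0.003,0,0],[0,0.004,0,0],[0,0.004,0,0]]

```text
time: 5.7
ee_pos: [0.4775, 0.0073, 0.0851]
tcp_rot: [-90.0, 0.0, -15.0]
wrist_force: [-0.5, 0.1, -1.2]
opening: 0.05
```

move_arm:
  deltas:
    - [[0,0.001,-0.0008,0],[0,0.002,-0.0008,0],[0,0.003,-0.0008,0],[0,0.003,-0.0008,0],[0,0.003,-0.0008,0]]

```text
time: 6.2
ee_pos: [0.4774, 0.0066, 0.0825]
tcp_rot: [-90.0, -0.0, -15.0]
wrist_force: [-3.5, 0.6, 2.0]
opening: 0.05
```

move_arm:
  deltas:
    - [[0.0036,-0.0017,0,0],[0.0072,-0.0034,0,0],[0.0109,-0.0051,0,0],[0.0145,-0.0068,0,0],[0.0181,-0.0085,0,0]]

```text
time: 6.7
ee_pos: [0.4945, 0.002, 0.0908]
tcp_rot: [-90.0, 0.1, -15.0]
wrist_force: [-5.7, 1.3, 2.8]
opening: 0.0502
```

Run:
```python
from workcell import *
from h import *
s=camera("scene");o=get_obs();print(o["ee_pos"],o["wrist_force"],o["torque"]);cv2.imwrite("pics/s3.png",cv2.resize(s["color"][150:260,220:340],None,fx=5,fy=5,interpolation=cv2.INTER_CUBIC))
```

```text
[0.49521581 0.00185218 0.09110115] [-2.57223081  0.67379942  2.38451487] [ 0.06992766  0.47650446 -0.02581809]
```

View pics/s3.png

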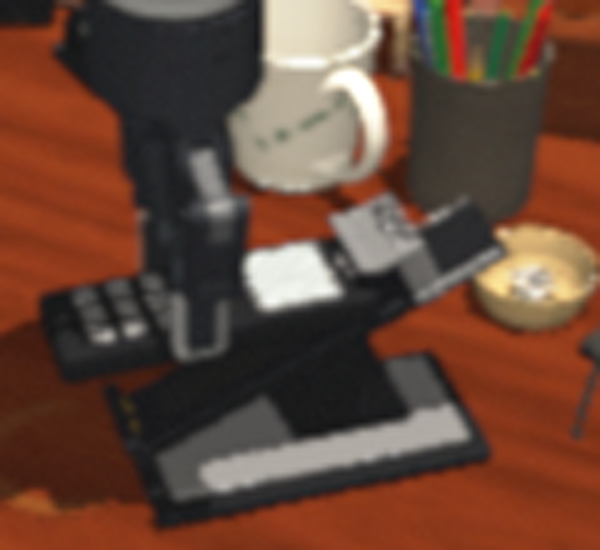

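The handset's display end (about (345,265)) is at the mouth under the grey lip, resting on the bed. Continuing up the slope.

move_arm:
  deltas:
    - [[0.0025,-0.0012,0,0],[0.005,-0.0023,0,0],[0.0075,-0.0035,0,0],[0.01,-0.0046,0,0],[0.01,-0.0046,0,0]]

```text
time: 7.25
ee_pos: [0.5046, -0.0007, 0.0955]
tcp_rot: [-90.0, 0.0, -15.0]
wrist_force: [-3.4, 1.3, 2.5]
opening: 0.0504
```

move_arm:
  deltas:
    - [[0.002,-0.001,0,0],[0.004,-0.002,0,0],[0.006,-0.003,0,0],[0.008,-0.004,0,0],[0.008,-0.004,0,0]]

```text
time: 7.75
ee_pos: [0.511, -0.0025, 0.0988]
tcp_rot: [-90.0, 0.2, -15.0]
wrist_force: [-9.5, 2.9, 1.7]
opening: 0.0498
```

```bash
cat > t.py <<'E'
from workcell import *
from h import *
# top-cam profile along the bed centreline (s, z) in mm
P=[get_obs()]
c=camera("top");W=cloud(c);o=P[0];print(o["ee_pos"],o["wrist_force"],o["opening"])
t=np.radians(-15);ex=np.array([np.cos(t),np.sin(t),0]);ey=np.array([-np.sin(t),np.cos(t),0])
B=np.array([.4720,.0076,0]);e=o["ee_pos"]-B;print("tcp s,y",e@ex,e@ey)
d=W-B;S,Y,Z=d@ex,d@ey,d[...,2];ok=c["range_z"]>0
for a in np.arange(-.05,.185,.01):
    m=ok&(S>=a)&(S<a+.01)&(abs(Y)<.035)&(Z>.03)&(Z<.165)
    if m.sum()>10:
        z=np.median(Z[m]);u=(S[m]*.9063+(Z[m]-.035)*.4226)*1e3;w=(-S[m]*.4226+(Z[m]-.035)*.9063)*1e3
        print(round(a,2),"y",np.round(np.percentile(Y[m],[2,98])*1e3,1),"u",round(np.median(u),1),"w",np.round(np.percentile(w,[10,50,90]),1))
E
python3 t.py
```

```text
[ 0.51096384 -0.00245641  0.09883469] [-9.53876825  2.92926598  1.67676739] 0.04984678101691315
tcp s,y 0.04023896912545301 0.00037083285270984444
0.16 y [-14.3  21.3] u 182.6 w [-3.7 -0.2  2.4]
0.17 y [-20.4  20. ] u 191.5 w [-4.1 -0.5  1.7]
```

move_arm:
  deltas:
    - [[0.0015,0.0005,0,0],[0.002,0.002,0,0],[0.0026,0.0033,0,0],[0.0032,0.0046,0,0],[0.0039,0.006,0,0]]
  newtons: 30

```text
time: 8.3
ee_pos: [0.5128, -0.0028, 0.0926]
tcp_rot: [-90.0, 0.4, -14.9]
wrist_force: [-20.8, 8.2, 6.0]
opening: 0.0507
```

move_arm:
  deltas:
    - [[0.0006,0.0013,0,0],[0.0012,0.0026,0,0],[0.0018,0.0039,0,0],[0.0024,0.0051,0,0],[0.003,0.0063,0,0]]

```text
time: 8.8
ee_pos: [0.5156, -0.0036, 0.0859]
tcp_rot: [-90.0, 0.4, -15.0]
wrist_force: [-17.3, 4.7, 3.9]
opening: 0.0502
```

```bash
cat > s.py <<'E'
from workcell import *
from h import *
import sys
s=camera("scene");o=get_obs();p=o["ee_pos"];print(p,o["tcp_rot"],o["wrist_force"],o["torque"],o["opening"])
t=np.radians(-15);ex=np.array([np.cos(t),np.sin(t),0]);ey=np.array([-np.sin(t),np.cos(t),0])
e=p-np.array([.4720,.0076,.035]);S,Y,Z=e@ex,e@ey,e[2]+.0035;print("G u,w,y mm",np.round([1e3*(S*.9063+Z*.4226),1e3*(-S*.4226+Z*.9063),Y*1e3],1))
cv2.imwrite(f"pics/{sys.argv[1]}.png",cv2.resize(s["color"][150:260,220:340],None,fx=5,fy=5,interpolation=cv2.INTER_CUBIC))
E
python3 s.py s4
```

```text
[ 0.51574007 -0.0037447   0.08573904] [-90.01167358   0.41991113 -14.96112244] [-17.57771976   7.04908579   4.05936534] [0.99034886 2.92124652 0.04259159] 0.05012580856707162
G u,w,y mm [63.9 30.1  0.4]
```

View pics/s4.png

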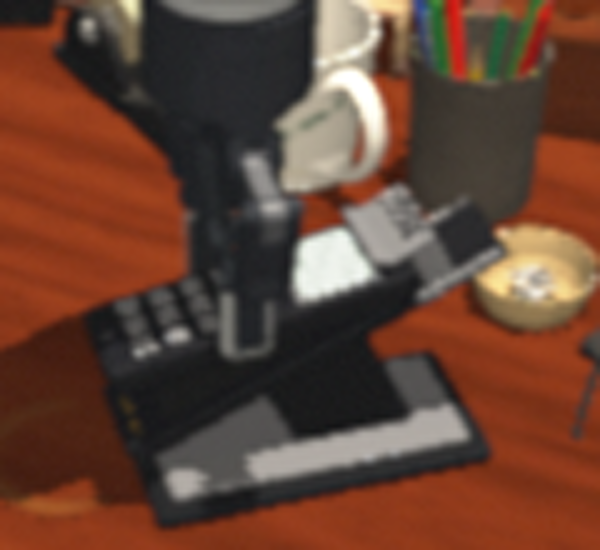

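The catch lip holds the display end, around (380,260), and the handset has swung to about 14°. Its foot, at about (115,365), is still above the ledge at (125,400). Continuing the swing.

move_arm:
  deltas:
    - [[0.0006,0.0013,0,0],[0.0012,0.0026,0,0],[0.0018,0.0039,0,0],[0.0024,0.0051,0,0],[0.003,0.0063,0,0]]

```text
time: 9.35
ee_pos: [0.5187, -0.0045, 0.0795]
tcp_rot: [-90.0, 0.4, -15.0]
wrist_force: [-15.9, 4.6, 4.2]
opening: 0.0502
```

move_arm:
  deltas:
    - [[0.0004,0.0009,0,0],[0.0008,0.0018,0,0],[0.0013,0.0027,0,0],[0.0017,0.0036,0,0],[0.002,0.0043,0,0]]

```text
time: 9.85
ee_pos: [0.5207, -0.0051, 0.0751]
tcp_rot: [-90.0, 0.4, -15.0]
wrist_force: [-17.1, 5.4, 3.1]
opening: 0.05
```

```bash
python3 s.py s5
```

```text
[ 0.52073058 -0.00504433  0.07501039] [-90.01275527   0.40235546 -14.9583579 ] [-16.19358008   4.64012037   2.48825751] [0.88307924 2.60395869 0.12247258] 0.04995421254095414
G u,w,y mm [64.  18.2  0.4]
```

View pics/s5.png

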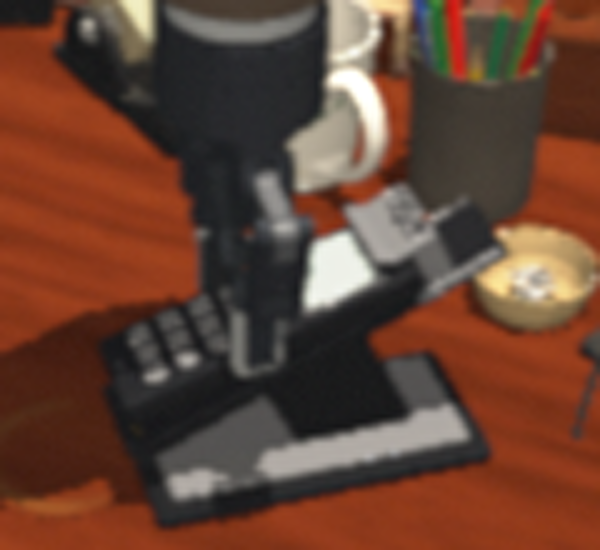

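```bash
cat > f.py <<'E'
from workcell import *
from h import *
c=camera("scene");W=cloud(c)+[0,0,.0012]
t=np.radians(-15);ex=np.array([np.cos(t),np.sin(t),0]);ey=np.array([-np.sin(t),np.cos(t),0])
d=W-np.array([.4720,.0076,.035]);S,Y,Z=d@ex,d@ey,d[...,2]
u=(S*.9063+Z*.4226)*1e3;w=(-S*.4226+Z*.9063)*1e3;Y=Y*1e3
ok=(c["range_z"]>0)&(abs(Y)<32)&(w>-3)&(w<60)
for a in range(-20,190,8):
    m=ok&(u>=a)&(u<a+8)
    if m.sum()>5: print(a,m.sum(),"y",np.round(np.percentile(Y[m],[2,98]),1),"w",np.round(np.percentile(w[m],[5,50,95]),1))
m=ok&(w>12)&(u<30);print("foot min u",np.sort(u[m])[:8].round(1))
E
python3 f.py
```

```text
-12 33 y [-25.1  19.7] w [ 1.8  8.7 10.7]
-4 49 y [-25.5  22.8] w [-1.4  8.6 34.8]
4 81 y [-28.5  20.7] w [-1.5 34.  36.2]
12 82 y [-28.   19.7] w [ 0.1 33.  35.6]
20 82 y [-27.5  20.7] w [-1.  32.3 34.8]
28 84 y [-28.5  20.6] w [-1.3 31.1 33.7]
36 82 y [-27.3  18.6] w [-0.8 30.7 33.8]
44 76 y [-27.4  19.5] w [-1.  29.5 32.1]
52 76 y [-30.   26.6] w [-0.7 28.9 32.6]
60 75 y [-31.9  26.8] w [-0.4 29.8 47.6]
68 44 y [-31.5  30.7] w [-1.2 43.7 57.3]
76 27 y [-29.1  26.9] w [-2.1 14.3 54.5]
84 33 y [-27.6  25.1] w [-0.7 20.5 47.5]
92 34 y [-28.4 -17.2] w [-1.1 17.3 25.4]
100 50 y [-27.5  -1. ] w [-1.5 22.4 25.3]
108 63 y [-27.9  15.4] w [ 5.5 22.5 24.4]
116 70 y [-27.5  20.4] w [ 1.7 21.5 23.8]
124 66 y [-27.4  20.2] w [ 7.9 20.5 22.5]
132 80 y [-27.8  19.9] w [ 6.3 21.9 33.3]
140 79 y [-28.   19.6] w [ 2.3 27.3 29.6]
148 79 y [-25.   18.1] w [ 0.  26.8 29.2]
156 75 y [-24.7  18.9] w [-0.3 26.7 30.3]
164 43 y [-23.5  20.1] w [-1.7  0.6 27.6]
172 46 y [-22.7  21.3] w [-1.2  0.1  1.9]
180 46 y [-25.   19.8] w [-1.4  0.4  1.5]
188 15 y [-20.6  16.1] w [-1.8 -0.   1.2]
foot min u [-263.8 -252.6 -249.2 -248.  -247.1 -246.6 -246.6 -245.9]
```

move_arm:
  deltas:
    - [[0.0014,-0.0003,0,0],[0.0022,0.0013,0,0],[0.003,0.003,0,0],[0.0038,0.0046,0,0],[0.0044,0.0058,0,0]]

```text
time: 10.45
ee_pos: [0.525, -0.0062, 0.0692]
tcp_rot: [-90.0, 0.4, -15.0]
wrist_force: [-17.1, 4.8, 2.3]
opening: 0.0502
```

move_arm:
  deltas:
    - [[0.0004,0.0009,0,0],[0.0008,0.0018,0,0],[0.0011,0.0025,0,0],[0.0011,0.0025,0,0]]

```text
time: 10.85
ee_pos: [0.5262, -0.0065, 0.0669]
tcp_rot: [-90.0, 0.4, -15.0]
wrist_force: [-14.7, 5.3, 1.2]
opening: 0.0502
```

```bash
python3 s.py s6; python3 f.py | head -19
```

```text
[ 0.52628474 -0.00654942  0.06691432] [-90.01113054   0.3636242  -14.96993657] [-13.62012892   5.3902374    1.63628577] [0.82953717 2.34647622 0.01359052] 0.050470984578119084
G u,w,y mm [65.8  8.4  0.4]
-12 35 y [-24.7  21.2] w [ 0.7  8.8 10.4]
-4 42 y [-24.   22.6] w [-1.   7.3 15. ]
4 67 y [-28.2  23. ] w [ 7.  17.6 19.6]
12 64 y [-28.7  18.8] w [ 5.3 18.2 19.7]
20 66 y [-27.8  21.1] w [ 4.2 18.5 20.5]
28 67 y [-27.9  21.8] w [ 5.5 17.5 19.9]
36 66 y [-28.1  19.6] w [ 7.3 18.3 20.4]
44 62 y [-28.  20.] w [ 6.  17.9 20.2]
52 68 y [-30.9  24.3] w [ 5.  18.6 20.2]
60 62 y [-31.9  30. ] w [10.2 19.5 35. ]
68 57 y [-31.6  31.2] w [17.  36.8 55.6]
76 20 y [-28.6  27.1] w [ 4.6 44.2 56.9]
84 25 y [-31.7  26.9] w [ 3.4 14.8 38.2]
92 22 y [-28.4 -21.5] w [ 3.4 11.3 17.8]
100 32 y [-27.7 -10.6] w [ 3.7 17.  19.4]
108 49 y [-28.1   3. ] w [ 5.8 17.9 19.9]
116 65 y [-27.8  19. ] w [ 4.2 18.5 20.1]
124 66 y [-28.1  23.1] w [ 5.2 18.  20.7]
132 76 y [-28.   19.7] w [ 7.7 19.1 32.9]
```

Flat: the key face reads 18 mm above the bed along its whole length, with the foot inside the ledge. Now I'll let the spring bring it back to the ledge, then release.

move_arm:
  deltas:
    - [[-0.0012,0.0006,0,0],[-0.0024,0.0011,0,0],[-0.0036,0.0017,0,0],[-0.0045,0.0021,0,0],[-0.0045,0.0021,0,0]]
  newtons: 20

```text
time: 11.45
ee_pos: [0.5247, -0.006, 0.0662]
tcp_rot: [-90.0, -0.0, -15.0]
wrist_force: [-4.2, 2.2, 3.1]
opening: 0.0501
```

```bash
python3 s.py s7; python3 f.py | head -4
```

```text
[ 0.52468655 -0.00604934  0.06611366] [-8.99908259e+01  5.64844099e-03 -1.49973259e+01] [-4.36274397  1.90449858  3.58703135] [ 0.2992532   0.44542282 -0.03047411] 0.05014655606608472
G u,w,y mm [64.   8.4  0.5]
-12 33 y [-25.8  20.5] w [ 2.2  8.9 11.1]
-4 52 y [-25.4  21.8] w [-0.1  9.3 18. ]
4 65 y [-27.8  20.8] w [ 7.2 18.  19.9]
12 65 y [-27.9  20.5] w [ 4.6 18.  19.6]
```

move_arm:
  deltas:
    - [[-0.001,0.0005,0,0],[-0.002,0.0009,0,0],[-0.002,0.0009,0,0],[-0.002,0.0009,0,0]]

```text
time: 11.95
ee_pos: [0.5234, -0.0057, 0.0655]
tcp_rot: [-90.0, -0.1, -15.0]
wrist_force: [0.4, 1.6, 4.1]
opening: 0.05
```

```bash
python3 s.py s8; python3 f.py | head -4
```

```text
[ 0.52339648 -0.00568222  0.06546053] [-8.99895151e+01 -7.32391809e-02 -1.50058361e+01] [1.12625617 0.98820652 3.79371145] [-0.0447569  -0.65704277 -0.03107573] 0.050492316089336714
G u,w,y mm [62.5  8.3  0.5]
-12 35 y [-25.3  19.6] w [ 0.5  8.8 10.7]
-4 49 y [-27.4  19.7] w [ 1.7 14.5 19.1]
4 64 y [-27.7  22.6] w [ 7.2 17.5 19.6]
12 64 y [-28.1  18.6] w [ 5.3 18.4 20.2]
```

View pics/s8.png

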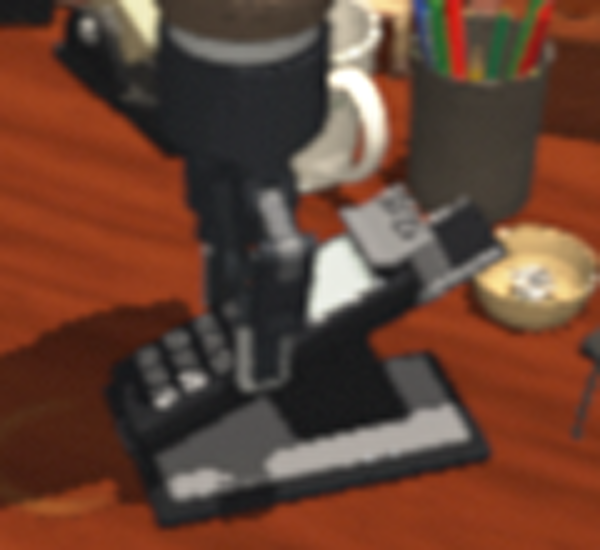

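The handset lies flat behind the ledge, with the display end under the lip. Spring and ledge forces balance at the wrist, so I'll release and rise.

move_arm:
  deltas:
    - [[0,0,0,0],[0,0,0,0],[0,0,0,0],[0,0,0,0],[0,0,0,0]]
  claw: 0.068

```text
time: 12.55
ee_pos: [0.5227, -0.0056, 0.065]
tcp_rot: [-90.0, 0.0, -15.0]
wrist_force: [-0.5, 0.5, -0.1]
opening: 0.0681
```

move_arm:
  deltas:
    - [[0,-0.01,0,0],[-0.002,-0.03,0,0],[-0.006,-0.06,0,0],[-0.015,-0.1,0,0],[-0.03,-0.14,0,0]]

```text
time: 13.05
ee_pos: [0.4935, 0.0021, 0.207]
tcp_rot: [-90.0, 0.0, -15.0]
wrist_force: [0.5, -1.0, 0.8]
opening: 0.0681
```

move_arm:
  deltas:
    - [[-0.02,0,0.04,0],[-0.04,0,0.08,0],[-0.06,0,0.12,0],[-0.08,0,0.16,0],[-0.08,0,0.2,0]]

```text
time: 13.55
ee_pos: [0.4669, 0.218, 0.2069]
tcp_rot: [-89.9, -0.1, -14.9]
wrist_force: [1.6, -0.5, 0.3]
opening: 0.0677
```

```bash
python3 t.py; python3 f.py | head -24
python3 - <<'E'
from workcell import *
from h import *
a=camera("top")["color"][140:260,160:340];b=camera("scene")["color"][150:260,220:340]
cv2.imwrite("pics/end.png",np.hstack([cv2.resize(a,(450,300),interpolation=cv2.INTER_CUBIC),cv2.resize(b,(327,300),interpolation=cv2.INTER_CUBIC)]))
E
```

```text
[0.46688346 0.21803034 0.20693339] [ 1.61828237 -0.53572921  0.26780889] 0.06766032541177618
tcp s,y -0.05940557506574945 0.20193583894713465
-0.01 y [-24.1  23.7] u 3.1 w [ 7.4 15.7 19.5]
0.0 y [-24.7  24.1] u 13.8 w [15.8 17.8 20.5]
0.01 y [-25.2  23.2] u 25.2 w [15.6 18.6 21.3]
0.02 y [-25.1  23.9] u 36.1 w [15.3 18.4 20.9]
0.03 y [-24.9  24.6] u 47.7 w [15.5 18.2 21.5]
0.04 y [-24.6  23.9] u 58.2 w [15.2 18.2 20.8]
0.05 y [-25.3  24.4] u 69.4 w [15.9 17.9 21.4]
0.06 y [-25.1  23.8] u 80.2 w [14.6 17.5 20.1]
0.07 y [-24.4  24.2] u 91.1 w [15.5 17.9 20.5]
0.08 y [-25.1  24.2] u 102.3 w [15.9 18.3 20.6]
0.09 y [-24.9  23.9] u 113.0 w [16.5 18.5 20.9]
0.1 y [-24.6  24. ] u 124.9 w [15.7 19.1 23.8]
0.11 y [-25.3  24.1] u 139.7 w [18.6 27.7 32.1]
0.12 y [-24.5  24. ] u 150.1 w [17.7 27.1 29.6]
0.13 y [-22.6  20.9] u 161.2 w [23.5 27.3 30. ]
0.14 y [-22.   20.4] u 164.8 w [ 0.6  9.3 19.2]
0.15 y [-21.7  21.2] u 171.2 w [-3.3 -0.2  2.5]
0.16 y [-21.5  21.2] u 182.1 w [-2.  -0.2  2.1]
0.17 y [-20.4  19.9] u 190.7 w [-5.1 -1.1  1.9]
-12 35 y [-24.9  19.5] w [-2.1  9.1 10.7]
-4 51 y [-27.3 
[... 236 characters left out ...]
y [-28.4  19. ] w [ 4.4 18.6 20.9]
52 68 y [-27.5  21.3] w [ 6.2 18.4 20.8]
60 64 y [-27.8  22.3] w [ 6.4 18.7 20.9]
68 67 y [-27.6  20.1] w [ 4.9 18.3 20.8]
76 68 y [-28.4  21.6] w [ 5.3 17.9 20. ]
84 66 y [-27.   21.8] w [ 5.8 18.2 20.4]
92 67 y [-28.3  21.5] w [ 6.2 18.5 21. ]
100 66 y [-27.8  21.3] w [ 5.8 18.5 20.5]
108 66 y [-27.7  20.7] w [ 5.7 18.7 20.6]
116 65 y [-27.4  19.7] w [ 6.  18.1 20.7]
124 67 y [-27.7  22.4] w [ 6.8 18.5 20.7]
132 77 y [-27.6  17.5] w [ 8.6 28.7 33. ]
140 77 y [-27.5  19.8] w [ 4.5 27.  29.3]
148 79 y [-24.3  18.8] w [-0.1 26.9 30.1]
156 68 y [-24.3  18.1] w [-0.6 26.9 30.1]
164 44 y [-23.3  19.4] w [-1.5  0.1  2. ]
172 47 y [-23.   21.8] w [-2.3  0.2  2.1]
```

View pics/end.png

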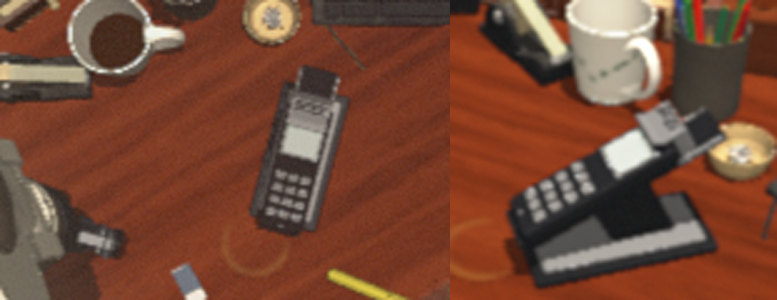

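The final view shows the handset flat in the cradle, keys up, display under the lip (top view (300,145)). The bystanders look unmoved. One last check is the foot gap and catch travel.

Run:
```python
from workcell import *
from h import *
t=np.radians(-15);ex=np.array([np.cos(t),np.sin(t),0]);ey=np.array([-np.sin(t),np.cos(t),0])
def uw(c):
    d=cloud(c)-np.array([.4720,.0076,.035]);S,Y,Z=d@ex,d@ey,d[...,2]
    m=(c["range_z"]>0)&(abs(Y)<.018)
    return (S*.9063+Z*.4226)[m]*1e3,(-S*.4226+Z*.9063)[m]*1e3
for n in("top","scene"):
    r=dict(np.load(n+"0.npz"));now=[camera(n) for _ in range(4)]
    f=lambda u,w:(np.percentile(u[(w>21)&(w<36)&(u>110)&(u<190)],[1,50,99]).round(1))
    u,w=uw(r);print(n,"catch rest",f(u,w))
    U=[uw(c) for c in now];u=np.concatenate([a for a,_ in U]);w=np.concatenate([b for _,b in U]);print(n,"catch now",f(u,w))
    k=(w>12)&(w<22)&(u>-20)&(u<40);print("foot edge u",np.percentile(u[k],[1,3]).round(1))
    k=(w>5)&(w<11)&(u>-20)&(u<5);print("ledge u",np.percentile(u[k],[2,98]).round(1) if k.any() else None)
# bystanders: colour diff away from arm/cradle/handset
a=np.load("top0.npz")["color"];b=now and camera("top")["color"]
D=cv2.absdiff(a,b).max(2)>60
k,l,s,_=cv2.connectedComponentsWithStats(D.astype(np.uint8));print([x.tolist() for x in s[1:] if x[4]>12])
```

```text
top catch rest [128.6 143.9 159.5]
top catch now [115.3 149.  165.6]
foot edge u [2.  3.1]
ledge u [-6.6 -2.1]
scene catch rest [125.6 140.4 155.8]
scene catch now [131.8 146.9 162.4]
foot edge u [-0.4  0.6]
ledge u [-9.2 -2.6]
[[285, 0, 43, 24, 247], [295, 0, 78, 123, 2016], [296, 12, 27, 19, 103], [430, 14, 17, 18, 112], [274, 21, 12, 9, 38], [272, 26, 5, 7, 15], [262, 28, 8, 10, 21], [278, 29, 16, 12, 85], [249, 38, 27, 17, 93], [427, 49, 22, 26, 161], [253, 51, 14, 10, 35], [242, 52, 6, 6, 17], [469, 56, 91, 209, 7746], [455, 61, 9, 10, 13], [243, 62, 5, 5, 13], [171, 65, 30, 18, 109], [176, 80, 13, 11, 36], [423, 85, 103, 87, 3233], [192, 86, 7, 4, 15], [182, 90, 10, 6, 21], [207, 100, 5, 5, 14], [235, 108, 9, 10, 32], [89, 114, 48, 34, 110], [472, 118, 66, 44, 418], [158, 120, 37, 28, 173], [199, 121, 8, 7, 14], [212, 121, 7, 8, 22], [258, 135, 22, 22, 272], [153, 136, 81, 37, 615], [178, 140, 6, 6, 17], [156, 152, 11, 10, 36], [373, 156, 10, 21, 154], [136, 163, 5, 4, 14], [458, 162, 7, 7, 15], [239, 165, 9, 3, 13], [250, 167, 12, 9, 21], [232, 169, 6, 6, 13], [448, 169, 10, 7
[... 721 characters left out ...]
, 20], [233, 255, 10, 8, 31], [508, 255, 7, 10, 27], [254, 258, 16, 12, 42], [299, 263, 13, 10, 38], [296, 267, 5, 9, 13], [497, 271, 34, 54, 238], [233, 272, 15, 8, 32], [284, 273, 12, 7, 29], [507, 272, 7, 7, 36], [519, 272, 4, 5, 13], [224, 279, 9, 6, 18], [255, 278, 28, 23, 100], [513, 281, 6, 5, 14], [219, 282, 9, 4, 14], [522, 296, 7, 8, 32], [272, 299, 20, 6, 45], [292, 298, 23, 37, 245], [534, 299, 18, 28, 58], [531, 327, 6, 6, 22], [548, 329, 5, 4, 14], [545, 335, 10, 8, 41], [0, 347, 13, 11, 73], [524, 351, 7, 4, 13], [538, 357, 22, 16, 129], [276, 358, 33, 25, 179], [258, 373, 52, 47, 983], [302, 393, 18, 27, 303], [152, 396, 8, 14, 27], [20, 413, 40, 7, 165], [0, 414, 17, 6, 49]]
```

```bash
python3 -c "
from workcell import *
print(job_done(),get_obs()['time'])"
```

```text
the job is handed in; nothing more can be done
the job is handed in; nothing more can be done
```

The handset is back on its cradle, keys up and display end uppermost, and the job is handed in. The last clock reading was 13.6 s, before the final camera checks. I slid the display end up the bed under the lip, pushed the catch back and swung the foot down inside the ledge. Then I let the spring seat it, released, and moved the arm clear.

**Last checks**
- **Flat:** the key face reads about 18 mm above the bed along its whole length in both cameras.
- **Centred and straight:** the handset is within about 0.5 mm of the bed's centreline in the top view. The offset stays the same along its length.
- **Catch:** it sits about 6.1–6.6 mm past rest, where 6 mm is the seated value.
- **Foot edge:** the scene camera puts it at the ledge (about 0 mm) and the top camera 2–3 mm up the slope. That difference is about the calibration error, and the catch reading supports seated.

**Failed check:** my before/after picture comparison for the bystanders was useless, because it flagged changes all over the picture. That they are unmoved rests on the final picture, which showed the mug, eraser, tape dispenser and highlighter in place but not the stapler or calculator. The arm never went near those two.

**Force:** the highest wrist force reported was about 23 N, during the push and swing.

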